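# Shift the sliding stop of a test fixture one hole on

### The job

The sliding stop of this leak-test fixture has to move on to the next hole of its square tube, which is closed by a grey blanking plug. Pull the plug out against its spring catch and leave it in the shallow steel tray; then pull up the black plunger knob, slide the sleeve to the hole the plug came out of, and let the pin down into it. The plunger does not go fully home by itself, so push it fully home and finish while still holding it down with the gripper; do not disturb the loose fittings standing around.

Things in the scene. Friction and masses are not known exactly. Their poses are not given: they have to be found in the camera images.
- rail: The fixture, bolted down: base plate 330 x 70 x 20 mm with an aluminium square tube 290 x 40 mm, top face 60 mm above the bench. Origin: bench height, under the tube's middle. x runs along the tube, the way the sleeve must move; y across; z up. Square 12 mm holes in the tube's top at x = -105, -35, +35, +105 mm. A dark end block 80 mm high stands at x = -150 to -170 mm.
- next_hole (a point): The hole that the sleeve must move to: centre of its mouth, on the tube's top face, 60 mm above the bench (rail x = +35 mm). The plug sits in it at the start. Same axes as the rail.
- sleeve (a joint): Position (m) of the sleeve along the tube: 0 at the start (pin in the hole at rail x = -35 mm), 0.070 with the pin centred over the next hole. About 2.5 N of friction; about 1 mm of play either way while the pin is in a hole. While the plug is in, it bars the sleeve's way.
- sleeve_top (a point): Centre of the top face of the sleeve, 72 mm above the bench, on the pin's axis. The sleeve is a dark steel slider round the tube, 60 mm along it and 56 mm wide, with a small arm with a rubber buffer at its -y side (out to 58 mm from the tube's centre line, 62 mm high). A brass barrel of 23 mm diameter and 14 mm height stands on it round the plunger's stem.
- plunger (a joint): Height (m) of the lock plunger above fully home: 0 = fully home (hard stop), 0.022 = right up. Left alone in a hole it floats at about 0.005 on its spring (800 N/m both ways), still locking. The sleeve slides only above 0.014: pull to 0.017 - 0.020 (about 10 N) and keep it up while sliding; the knob carries the sleeve along. On the tube between holes it stops at 0.014. Home takes about 4 N.
- pin_tip (a point): Lower end of the plunger's pin, on its axis: 14 mm below the tube's top when fully home. The pin is round, 10 mm in diameter with a round end, and finds its 12 mm hole from up to about 3 mm off centre.
- knob_top (a point): Centre of the top of the plunger's knob, 122 mm above the bench when fully home; it rises with the plunger and moves with the sleeve. The knob is an upright black cylinder 28 mm in diameter and 24 mm high on a 14 mm stem. At the start only the plug stands near it, 70 mm along the tube.
- plug: Loose blanking plug, 80 g: grey upright tab 14 mm thick (y), 28 mm wide (x), top 45 mm above the origin, on a 30 x 24 x 5 mm flange; square steel shank 10.6 mm wide, 30 mm long below. Origin: centre of the flange's underside, on the tube's top at the start; z up the tab, x along the tube. Take the tab by its broad faces, across the tube. A catch gives at 10 to 20 N straight up; out after 30 mm.
- tray: Shallow open steel tray fixed on the bench, 150 mm (its x) x 110 mm (its y), 30 mm high, walls and floor 3 mm. Origin: centre of its underside. It stands to the left or the right of the fixture. The plug is to end inside it, standing or lying, in any attitude.
- regulator: Bystander: loose white pressure regulator, 50 x 50 mm, 92 mm high, origin under its centre. On the other side of the fixture from the tray. Not to be disturbed.
- coupling: Bystander: loose brass coupling standing upright, 28 mm diameter, 52 mm high, origin under its centre. Not to be disturbed.
- cap: Bystander: loose black rubber cap standing upright, 36 mm diameter, 46 mm high, origin under its centre. Not to be disturbed.
There are look-alikes about, which are no part of the job. Of the things that look like the tray, the larger one is meant.

How it is judged:
On the way, in this order (a step that is already met when the one before it is completed fails the run):
1. the plug is pulled right out of its hole, the sleeve still at its first hole (z of plug in the frame of rail above 0.092 m and value of joint sleeve below 0.005 m), for 0.2 s.
2. the plunger is pulled up clear of the first hole (value of joint plunger above 0.0142 m and value of joint sleeve below 0.01 m), for 0.1 s.
3. the sleeve is at the next hole with the pin down in it (value of joint plunger below 0.008 m and value of joint sleeve between 0.066 and 0.074 m), for 0.2 s.
At the end, for the whole second after the job is handed in: The sleeve is 70 mm on (within 4 mm), the plunger is within 2 mm of fully home and the fingers still bear on it with more than 2 N; the plug is at rest inside the tray (origin within its walls, lower than 55 mm), let go (value of joint sleeve between 0.066 and 0.074 m and value of joint plunger below 0.002 m and contact force between the fingers and plunger above 2 N and x of plug in the frame of tray between -0.072 and 0.072 m and y of plug in the frame of tray between -0.052 and 0.052 m and height (world z) of plug below 0.055 m and linear speed of plug below 0.03 m/s and contact force between each of the arm, the fingers and plug below 0.1 N); the arm keeps its last pose, push and grip.
It fails at once if the regulator is disturbed (moved 20 mm or more, or knocked over) (distance of regulator from where it was at the start of the episode above 0.02 m or angle between regulator's own z axis and vertical above 0.5 rad).
It fails at once if the coupling is disturbed (moved 20 mm or more, or knocked over) (distance of coupling from where it was at the start of the episode above 0.02 m or angle between coupling's own z axis and vertical above 0.5 rad).
It fails at once if the cap is disturbed (moved 20 mm or more, or knocked over) (distance of cap from where it was at the start of the episode above 0.02 m or angle between cap's own z axis and vertical above 0.5 rad).
It also fails if it takes over 51 s, if anything falls off the work surface, if the arm or the gripper's body presses on something with over 40 N, if the wrist force passes 120 N, or if a joint passes its speed limit or range.

### The arm

A 6-joint arm with a two-finger parallel gripper is mounted at the origin on the work surface. World frame = base frame: x ahead of the robot, y to its left, z up, the work surface at z = 0. Lengths are in m, angles in rad, forces in N, time in s.
With the tool pointing down it reaches from about 0.4 to 0.825 m from the base axis. Payload 7 kg.
Tool frame: the origin (TCP) lies at the very end of the fingers, on their centre line; the grasp point (between the pads) lies 19 mm behind it; y points along the fingers, z is the direction in which the jaws open and shut, and the axes are right-handed (so a half turn about y gives the same grasp; the last joint's range is limited). The gripper opens to 88 mm and grips with 3 to 60 N. Pads are 19 mm wide; open, the fingers measure 130 mm over their backs; the gripper's body (78 mm by 193 mm) begins 47 mm behind the grasp point.
Start: joints at [1.504, 0.359, 0.012, 0, -1.224, -0.288], TCP at [0.235, 0.633, 0.194] pointing down, gripper open.
Joint ranges: [-3.07, 3.07], [-1.43, 2.12], [-1.02, 1.25], [-3.03, 1.67], [-3.05, -0], [-3.03, 3.03]. Speed limits (rad/s): [2.39, 2.39, 3.01, 3.14, 3.14, 3.14].

### API

Orientations are given as [roll, pitch, yaw] about the fixed x, y, z axes, in that order (R = Rz(yaw) Ry(pitch) Rx(roll)).
In Python, from station import get_state, grab_frame, job_done, regions_of gives the robot as it stands.
- The arm moves only by the tool drive_tool, never from a script. Its argument "rows" is a list of rows, each a list of 3 entries, a list of its own where there are three numbers: the shift along the world's x, y, z as a fraction of full scale, then the turn about the world's z as a fraction of full scale, then the opening, from 0 (shut) to 1 (fully open). A call has 1 to 12 rows; each row is the pose to reach, as a shift and turn from the pose commanded when the call began; what a row does not reach only later rows make up. Full scale, the value 1, is 30 cm for a shift and 90 degrees for a turn. A row lasts 1/10 s, in which the tool goes at most 50 mm and 8.59 degrees, less where a joint would pass 70% of its speed; a pose out of reach is approached as far as the arm can. A call with a number of a shift or a turn outside -1 to 1 is refused whole. A call with a gripper value outside its range is refused whole. The fingers move at their own pace and stop on an object; "newtons" is the grip in N (left out, the last holds). Time passes only in rows, so rows that repeat a pose let the fingers close. It gives the time, the measured TCP pose, the force and the opening at its end, in the units of the state.
- get_state(): the state, without advancing time (a new reading comes with each control period).
- grab_frame(name): name is "scene" or "top" or "wrist"; returns a dict with "img" (400x640x3 uint8, blue, green, red), "fx", "fy", "cx", "cy" (pixels), "T" (4x4, takes a point from camera to world coordinates); the wrist camera has in their place "hand_eye" (4x4, takes a point from camera to tool coordinates, whose origin is the TCP and whose axes are the tool frame's). Camera axes: x right, y down, z forward; pixel columns grow to the right and rows downward; lengths in m; the calibration is good to about 2 mm. A picture is of the moment at which its call begins: read the wrist's pose just before it. There is no depth.
- job_done(): hands the job in, once; it reports no verdict.
Trained networks look in a picture, given as the dict that the camera call returned (one of the last four; its "shot" number tells which), for a name from the list of things; names that differ only in an ending like _2 or _b are one class to them, and where a whole thing is asked for, a point or a joint stands for the part that bears it (a point fixed in the world has none). Each returns a list of dicts, best first, with "confidence" (0 to 1); they miss things now and then, are a little off and sometimes report something else, mostly with a low value. They report only what shows in the picture. A call takes as long as a camera call. They do not tell look-alikes from the thing itself.
- regions_of(picture, thing): "pixels" (400x640 bool, what is visible of it) and "box" ([left, top, right, bottom] in pixels, round what is visible of it).
The state is a dict: "t": time; "q": joint angles; "qd": joint speeds; "joint_efforts": joint torques, N m; "eef_pos": TCP position; "ee_rot": TCP orientation; "force": force on the tool from outside, world axes, zero at the start; "moment": the same for the moment, N m; "width": finger opening in m.
Only numpy, scipy, OpenCV 4.12 (cv2) and the standard library are available. Lean on these libraries where they do the work, as an engineer would, in place of code of your own. Each camera call takes 0.05 s, during which the arm holds its last target. There are 200 camera calls.

## Working session

There is one attempt and no reset: what is moved stays moved. The work goes in short steps, Python scripts to look and compute and a tool call to move; the robot and the scene stay as the last step left them, time stands still between calls to the robot, and variables do not carry over. Pictures are saved under pics/ and viewed, about 8 in all and at most 12, crops included, and the job is handed in when it is done.

Besides the shell and the picture viewer there is one more tool, called after "Request:" in YAML: its name, and indented under it one key for each argument. drive_tool: Moves the arm, as the interface text tells. Its arguments: {"type":"object","properties":{"rows":{"type":"array"},"newtons":{"type":"number"}},"required":["rows"]}

```bash
mkdir -p pics; ls
cat > h.py <<'E'
import numpy as np, cv2
from station import *
def ray(f,u,v,T=None):
    T=f["T"] if T is None else T
    d=T[:3,:3]@np.array([(u-f["cx"])/f["fx"],(v-f["cy"])/f["fy"],1]); return T[:3,3],d
def atz(f,u,v,z,T=None):
    o,d=ray(f,u,v,T); return (o+d*(z-o[2])/d[2])[:3]
def proj(f,p,T=None):
    T=np.array(f["T"]) if T is None else T
    c=np.linalg.inv(T)@np.r_[p,1]; return f["fx"]*c[0]/c[2]+f["cx"],f["fy"]*c[1]/c[2]+f["cy"]
E
python3 - <<'E'
from h import *
s=get_state();print(s)
for n in ["scene","top"]:
    f=grab_frame(n);cv2.imwrite(f"pics/{n}0.png",f["img"])
    print(n,f["fx"],f["cx"],f["cy"],np.round(f["T"],3).tolist())
    for t in ["rail","sleeve","plunger","plug","tray","regulator","coupling","cap"]:
        for r in regions_of(f,t):
            ys,xs=np.where(r["pixels"]);print(t,round(r["confidence"],2),np.round(r["box"]).tolist(),xs.mean().round(1) if len(xs) else 0,ys.mean().round(1) if len(ys) else 0)
E
```

```text
pics
{'t': 0.0, 'q': array([ 1.50412146e+00,  3.59388012e-01,  1.10613930e-02, -3.28577875e-04,
       -1.22406703e+00, -2.88117808e-01]), 'qd': array([-2.20368551e-04,  1.04900506e-03,  7.59815396e-04,  4.46653695e-05,
       -3.16394014e-04,  6.34219267e-04]), 'joint_efforts': array([ 1.59335134e-03, -5.82718921e+01,  2.93041956e+01,  6.99727044e+00,
        7.03483616e-03, -1.49113962e-04]), 'eef_pos': array([0.23433151, 0.63245741, 0.19292697]), 'ee_rot': array([-1.56917708e+00,  1.57764927e-04,  2.78668820e+00]), 'force': array([-0.44925542, -0.42605822, -0.77737027]), 'moment': array([ 0.01639562, -0.02231928,  0.03884056]), 'width': 0.08766631239638481}
scene 364.4463037078505 318.7686530380561 195.21076614428063 [[-0.131, 0.779, -0.614, 1.228], [0.991, 0.105, -0.078, 0.002], [0.004, -0.618, -0.786, 0.845], [0.0, 0.0, 0.0, 1.0]]
rail 0.56 [288.0, 149.0, 402.0, 207.0] 340.9 179.3
sleeve 0.68 [320.0, 155.0, 348.0, 192.0] 333.9 173.0
sleeve 0.3 [333.0, 151.0, 341.0, 166.0] 336.4 157.8
plug 0.53 [352.0, 163.0, 367.0, 180.0] 359.8 171.2
tray 0.87 [163.0, 162.0, 193.0, 201.0] 176.4 
[... 325 characters left out ...]
.021, -0.088], [-0.022, -0.177, -0.984, 1.287], [0.0, 0.0, 0.0, 1.0]]
rail 0.61 [246.0, 225.0, 358.0, 263.0] 302.4 244.0
sleeve 0.9 [298.0, 227.0, 321.0, 256.0] 309.7 242.5
sleeve 0.39 [278.0, 242.0, 294.0, 244.0] 284.4 240.7
plunger 0.63 [302.0, 238.0, 313.0, 244.0] 308.5 242.1
plug 0.52 [280.0, 240.0, 291.0, 244.0] 284.6 240.9
plug 0.46 [243.0, 225.0, 361.0, 262.0] 302.9 243.9
tray 0.62 [446.0, 201.0, 488.0, 247.0] 468.1 224.9
tray 0.33 [246.0, 226.0, 360.0, 260.0] 303.4 243.9
regulator 0.67 [295.0, 227.0, 321.0, 255.0] 309.8 242.2
regulator 0.58 [167.0, 236.0, 196.0, 260.0] 178.4 246.1
coupling 0.69 [167.0, 238.0, 196.0, 260.0] 179.2 246.4
cap 0.72 [230.0, 164.0, 238.0, 178.0] 234.2 168.6
```

Run:
```python
import cv2
a=cv2.imread("pics/scene0.png")[130:290,140:500];cv2.imwrite("pics/s1.png",cv2.resize(a,None,fx=2.2,fy=2.2,interpolation=2))
a=cv2.imread("pics/top0.png")[130:290,150:510];cv2.imwrite("pics/t1.png",cv2.resize(a,None,fx=2.2,fy=2.2,interpolation=2))
```

```text
(no output)
```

View pics/s1.png

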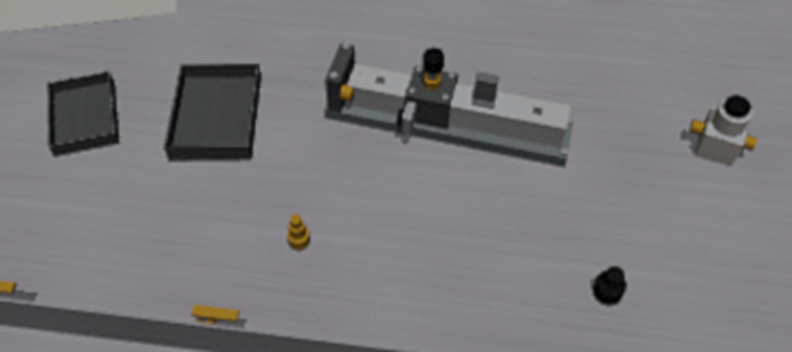

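View pics/t1.png

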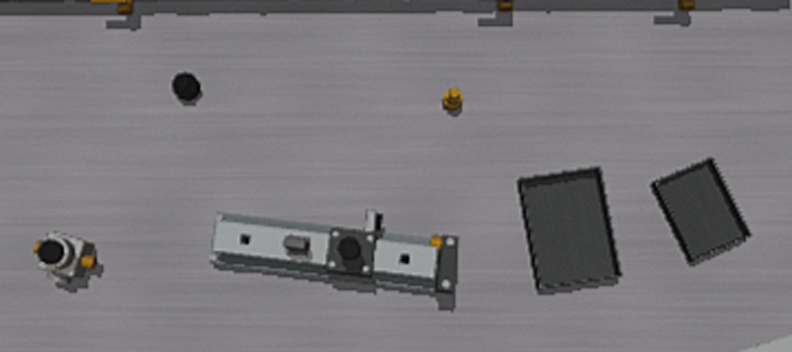

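Scene crop: the fixture spans (330..570, 50..160), end block on the left (robot's −y), plug at (485,88). Trays: small one at scene px (176,182) / top (468,225), large one at scene (236,181) / top (408,234). The larger is the second, next to the end block. Coupling, cap and regulator stand well away.

Run:
```python
from h import *
f=grab_frame("top");g=grab_frame("scene")
def dark(f,u,v,r=5):
    u0,v0=int(u)-r,int(v)-r
    p=cv2.cvtColor(f["img"],6)[v0:v0+2*r+1,u0:u0+2*r+1].astype(float)
    w=np.clip(np.median(p)-25-p,0,None); yy,xx=np.mgrid[:2*r+1,:2*r+1]
    return u0+(w*xx).sum()/w.sum(),v0+(w*yy).sum()/w.sum()
c=lambda a,b,x0:(x0+a/2.2,130+b/2.2)
H={}
for n,F,pts in [("top",f,[c(405,258,150),c(245,240,150)]),("scene",g,[c(381,80,140),c(538,111,140)])]:
    P=[dark(F,*p,4) for p in pts]; W=[atz(F,*p,0.06) for p in P]; H[n]=W
    d=W[1]-W[0]; print(n,np.round(P,1).tolist(),np.round(W,4).tolist(),np.linalg.norm(d[:2]),"yaw",np.arctan2(d[1],d[0]),"mid",(W[0]+W[1])/2,"nh",W[0]+d*140/210)
for n,F,x0,cs in [("top",f,150,[(518,180),(599,168),(620,276),(540,291)]),("scene",g,140,[(182,66),(260,66),(251,158),(167,158)])]:
    W=np.array([atz(F,*c(a,b,x0),0.03 if n=="top" or i<2 else 0.0) for i,(a,b) in enumerate(cs)]);print(n,np.round(W,3).tolist(),W.mean(0),np.linalg.norm(np.diff(W,axis=0),axis=1))
for t,z in [("cap",.023),("coupling",.026),("regulator",.046)]:
    for r in regions_of(g,t): ys,xs=np.where(r["pixels"]);print(t,atz(g,xs.mean(),ys.mean(),z))
```

```text
top [[333.6, 247.3], [261.0, 238.4]] [[0.5064, -0.1089, 0.06], [0.5325, 0.0994, 0.06]] 0.20998518130763577 yaw 1.4462777824884059 mid [ 0.51947931 -0.00474379  0.06      ] nh [0.5238259  0.02998278 0.06      ]
scene [[312.4, 166.0], [383.9, 180.0]] [[0.5095, -0.1082, 0.06], [0.5354, 0.1005, 0.06]] 0.21029234826903473 yaw 1.4473867773187064 mid [ 0.52245627 -0.00383823  0.06      ] nh [0.52677064 0.03094393 0.06      ]
top [[0.613, -0.264, 0.03], [0.629, -0.373, 0.03], [0.484, -0.394, 0.03], [0.465, -0.288, 0.03]] [ 0.54786701 -0.32964327  0.03      ] [0.11025222 0.146044   0.10746225]
scene [[0.494, -0.389, 0.03], [0.48, -0.281, 0.03], [0.617, -0.265, 0.0], [0.632, -0.374, 0.0]] [ 0.5559262  -0.32740225  0.015     ] [0.10898771 0.14199384 0.11086313]
cap [0.75887751 0.19271372 0.023     ]
cap [ 0.42987242 -0.04400395  0.023     ]
cap [ 0.49380152 -0.04367896  0.023     ]
coupling [ 0.73991952 -0.17497712  0.026     ]
regulator [0.5268581  0.34224872 0.046     ]
regulator [ 0.51472571 -0.04313013  0.046     ]
```

Request:
drive_tool:
  rows:
    - [[0.4,-1,0],-0.5,1]
    - [[0.4,-1,0],-0.5,1]
    - [[0.4,-1,0],-0.5,1]
    - [[0.4,-1,0],-0.5,1]
    - [[0.4,-1,0],-0.5,1]
    - [[0.4,-1,0],-0.5,1]
    - [[0.4,-1,0],-0.5,1]
    - [[0.4,-1,0],-0.5,1]

```text
t: 1.95
eef_pos: [0.3552, 0.3303, 0.1945]
ee_rot: [-1.572, -0.001, 1.999]
force: [0.6, 0.3, -0.5]
width: 0.0877
```

Request:
drive_tool:
  rows:
    - [[0.57,-1,0],-0.353,0.6]
    - [[0.57,-1,0],-0.353,0.6]
    - [[0.57,-1,0],-0.353,0.6]
    - [[0.57,-1,0],-0.353,0.6]
    - [[0.57,-1,0],-0.353,0.6]
    - [[0.57,-1,0],-0.353,0.6]
    - [[0.57,-1,0],-0.353,0.6]
    - [[0.57,-1,0],-0.353,0.6]
    - [[0.57,-1,0],-0.353,0.6]
    - [[0.57,-1,0],-0.353,0.6]

```text
t: 2.95
eef_pos: [0.5254, 0.0337, 0.1938]
ee_rot: [-1.571, -0.0, 1.447]
force: [-0.2, 0.3, 1.0]
width: 0.0526
```

```bash
cat >> h.py <<'E'
from scipy.spatial.transform import Rotation as Ro
def wrist():
    s=get_state();f=grab_frame("wrist");T=np.eye(4);T[:3,:3]=Ro.from_euler("xyz",s["ee_rot"]).as_matrix();T[:3,3]=s["eef_pos"];f["T"]=T@f["hand_eye"];return s,f
E
python3 - <<'E'
from h import *
s,f=wrist();print(s["eef_pos"],s["ee_rot"],s["width"],s["force"],s["q"],s["t"])
im=f["img"].copy()
y=1.447;X=np.array([np.cos(y),np.sin(y),0]);Y=np.array([-X[1],X[0],0]);nh=np.array([.525,.0305,.06])
P=lambda a,b,z:proj(f,nh+a*X+b*Y+[0,0,z])
for a in(-.014,.014):
  for b in(-.007,.007): cv2.circle(im,tuple(int(round(v)) for v in P(a,b,.045)),2,(0,0,255),-1)
for a in(-.14,.07): cv2.circle(im,tuple(int(round(v)) for v in P(a,0,0)),2,(0,255,0),-1)
cv2.circle(im,tuple(int(round(v)) for v in P(-.07,0,.067)),2,(255,0,0),-1)
cv2.imwrite("pics/w1.png",im)
E
```

```text
[0.52541205 0.03367229 0.19375337] [-1.57063992e+00 -8.05142214e-05  1.44738202e+00] 0.05257743777772591 [-0.18286775  0.29302015  1.02354266] [ 4.36753584e-01  1.13944878e-01 -3.13005765e-01 -1.66226932e-04
 -1.14393541e+00 -5.60099059e-01] 2.95
```

View pics/w1.png

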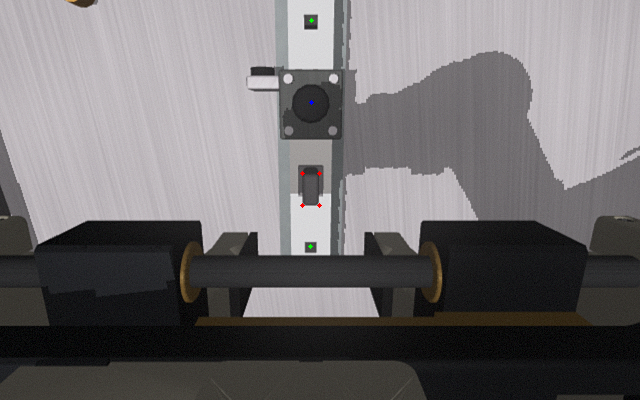

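The projected plug tab (red, ~(311,189)), holes (green) and knob (blue) lie on their images within 1–2 mm. Going down on the plug.

Request:
drive_tool:
  rows:
    - [[0,-0.01,-0.1],0,0.6]
    - [[0,-0.01,-0.2],0,0.6]
    - [[0,-0.01,-0.3],0,0.6]
    - [[0,-0.01,-0.4],0,0.6]
    - [[0,-0.01,-0.4],0,0.6]
    - [[0,-0.01,-0.4],0,0]
    - [[0,-0.01,-0.4],0,0]
    - [[0,-0.01,-0.4],0,0]
    - [[0,-0.01,-0.4],0,0]
    - [[0,-0.01,-0.4],0,0]
    - [[0,-0.01,-0.4],0,0]
    - [[0,-0.01,-0.4],0,0]
  newtons: 55

```text
t: 4.2
eef_pos: [0.5255, 0.0299, 0.074]
ee_rot: [-1.571, -0.0, 1.447]
force: [0.4, -0.2, 0.9]
width: 0.003
```

Run:
```python
from h import *
s,f=wrist();print(s["eef_pos"],s["width"],s["force"])
g=grab_frame("scene")
a=cv2.resize(g["img"][120:230,260:420],(640,440),interpolation=2);b=cv2.resize(f["img"],(640,400))[0:330]
cv2.imwrite("pics/c1.png",cv2.resize(np.vstack([a,b]),(500,600)))
```

```text
[0.52553719 0.02986947 0.07398791] 0.0029767712540428952 [ 0.42280929 -0.19048306  0.93635344]
```

View pics/c1.png

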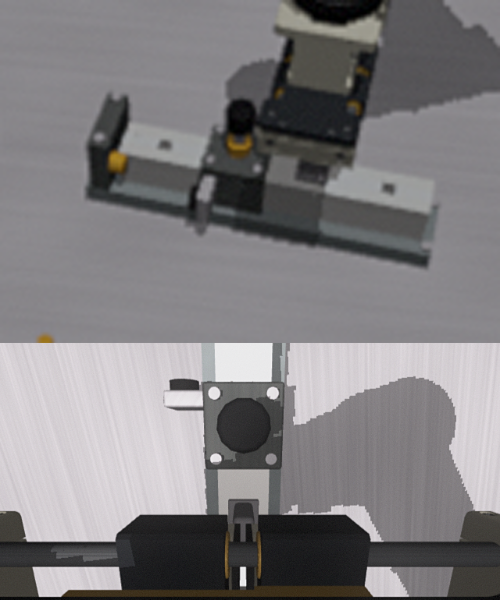

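Run:
```python
from h import *
s,f=wrist();im=f["img"].copy();print(np.round(f["hand_eye"],3))
e=s["eef_pos"];y=1.447;X=np.array([np.cos(y),np.sin(y),0]);Y=np.array([-X[1],X[0],0]);nh=np.array([.525,.0305,.06])
print("tcp",proj(f,e),"grasp",proj(f,e+[0,0,.019]))
for a in(-.014,.014):
  for b in(-.007,.007):
    for z,c in((.045,(0,0,255)),(.005,(0,255,255))):cv2.circle(im,tuple(int(round(v)) for v in proj(f,nh+a*X+b*Y+[0,0,z])),2,c,-1)
for p in(e,e+[0,0,.019]):cv2.circle(im,tuple(int(round(v)) for v in proj(f,p)),3,(255,0,0),-1)
cv2.imwrite("pics/c2.png",cv2.resize(im[170:400,200:430],None,fx=2.5,fy=2.5,interpolation=2))
```

```text
[[-0.001  0.968  0.251 -0.067]
 [-0.001 -0.251  0.968 -0.191]
 [ 1.     0.001  0.001 -0.   ]
 [ 0.     0.     0.     1.   ]]
tcp (np.float64(310.5299908933991), np.float64(227.4382273743866)) grasp (np.float64(310.54659338963677), np.float64(239.1101983063492))
```

View pics/c2.png

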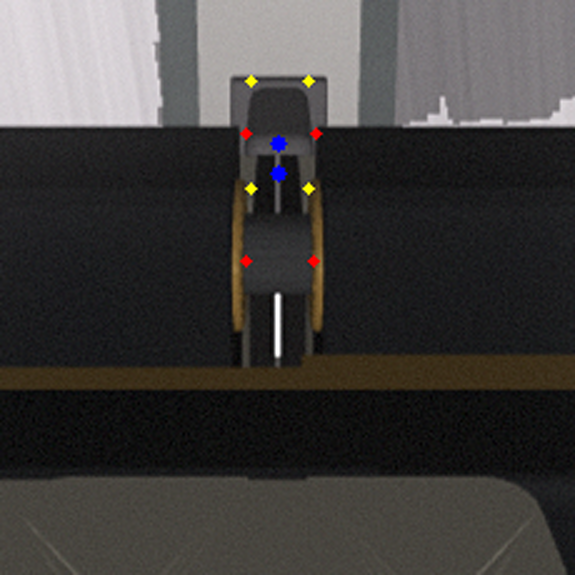

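The fingers stopped at 3 mm, not 14 mm, yet the picture shows them exactly where the tab should be. A gentle lift will show whether they hold it.

Request:
drive_tool:
  rows:
    - [[0,0,0.005],0,0]
    - [[0,0,0.01],0,0]
    - [[0,0,0.013],0,0]
    - [[0,0,0.016],0,0]

```text
t: 4.75
eef_pos: [0.5255, 0.0299, 0.0788]
ee_rot: [-1.571, -0.0, 1.447]
force: [0.3, -0.4, -0.3]
width: 0.0002
```

Run:
```python
from h import *
s,f=wrist();print(s["eef_pos"],s["width"],s["force"],s["joint_efforts"])
```

```text
[0.5255345  0.02993593 0.07878792] 0.00022447268514536023 [ 0.32606565 -0.38897635 -0.29938672] [-2.09317601e-03 -4.21735382e+01  2.39709574e+01  5.73827773e+00
  2.18490319e-02  6.48690872e-06]
```

Request:
drive_tool:
  rows:
    - [[0,0,0.1],0,0.4]
    - [[0,0,0.2],0,0.4]
    - [[0,0,0.2],0,0.4]
    - [[0,0,0.2],0,0.4]
    - [[0,0,0.2],0,0.4]
    - [[0,0,0.2],0,0.4]

```text
t: 5.4
eef_pos: [0.5248, 0.0297, 0.1377]
ee_rot: [-1.569, 0.001, 1.447]
force: [-0.4, -0.8, 0.1]
width: 0.0343
```

Run:
```python
from h import *
s,f=wrist();print(s["eef_pos"],s["width"])
g=grab_frame("scene");e=s["eef_pos"]
G=cv2.resize(g["img"][130:190,310:400],None,fx=7,fy=7,interpolation=2)
for p,c in((e,(255,0,0)),([.525,.0305,.105],(0,0,255)),([.525,.0305,.065],(0,255,255))):
    u,v=proj(g,p);cv2.circle(G,(int((u-310)*7),int((v-130)*7)),4,c,-1)
W=f["img"].copy()
for p,c in((e,(255,0,0)),([.525,.0305,.105],(0,0,255))):
    u,v=proj(f,p);cv2.circle(W,(int(u),int(v)),2,c,-1)
W=cv2.resize(W[150:330,150:475],(630,349))[:180+100]
cv2.imwrite("pics/d1.png",cv2.resize(np.vstack([G,W]),None,fx=.85,fy=.85));print(G.shape)
```

```text
[0.52482265 0.02972088 0.13768994] 0.034303857847137506
(420, 630, 3)
```

View pics/d1.png

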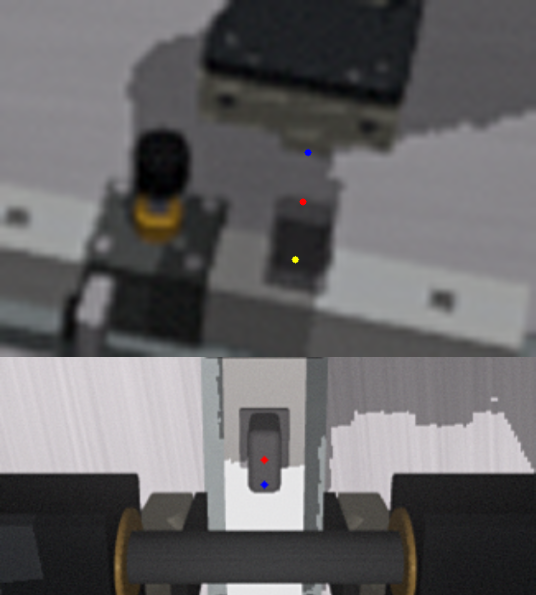

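The scene crop shows the fingertips (~(306,148)) well above where the reported TCP (blue, (308,152)) would put the near finger. The wrist view agrees. So the fingers appear to end about 30 mm or more short of the reported TCP, and they closed above the tab. I'll check by touch: shut fingers, down slowly onto the tab's top (105 mm).

Request:
drive_tool:
  rows:
    - [[0,0,-0.1],0,0]
    - [[0,0,-0.2],0,0]
    - [[0,0,-0.2],0,0]
    - [[0,0,-0.2],0,0]
    - [[0,0,-0.21],0,0]
    - [[0,0,-0.215],0,0]
    - [[0,0,-0.22],0,0]
    - [[0,0,-0.22],0,0]
  newtons: 20

```text
t: 6.3
eef_pos: [0.5256, 0.03, 0.073]
ee_rot: [-1.571, -0.0, 1.447]
force: [-0.4, -0.4, 0.1]
width: 0.0005
```

Request:
drive_tool:
  rows:
    - [[0,0,-0.004],0,0]
    - [[0,0,-0.008],0,0]
    - [[0,0,-0.008],0,0]

```text
t: 6.6
eef_pos: [0.5267, 0.0299, 0.0726]
ee_rot: [-1.573, -0.0, 1.448]
force: [-4.7, 0.6, 16.9]
width: 0.0005
```

Request:
drive_tool:
  rows:
    - [[0,0,-0.004],0,0]
    - [[0,0,-0.008],0,0]
    - [[0,0,-0.008],0,0]

```text
t: 6.9
eef_pos: [0.5274, 0.0299, 0.0724]
ee_rot: [-1.575, -0.0, 1.449]
force: [-10.9, -0.9, 36.9]
width: 0.0003
```

Contact at reported z = 0.073, where the tab's top is at 0.105: the real fingertips lie ~32 mm above the reported TCP. I'll use that offset from here on.

Request:
drive_tool:
  rows:
    - [[0,0,0.04],0,0]
    - [[0,0,0.08],0,0.5]
    - [[0,0,0.08],0,0.5]
    - [[0,0,0.08],0,0.5]
    - [[0,0,0.08],0,0.5]
    - [[0,0,0.08],0,0.5]
    - [[0,0,0.08],0,0.5]
    - [[0,0,0.08],0,0.5]

```text
t: 7.7
eef_pos: [0.5254, 0.0299, 0.0915]
ee_rot: [-1.57, 0.0, 1.447]
force: [-0.3, 0.5, -0.5]
width: 0.043
```

Request:
drive_tool:
  rows:
    - [[0,0,-0.05],0,0.5]
    - [[0,0,-0.09],0,0.5]
    - [[0,0,-0.12],0,0.5]
    - [[0,0,-0.145],0,0.5]
    - [[0,0,-0.145],0,0.5]
    - [[0,0,-0.145],0,0]
    - [[0,0,-0.145],0,0]
    - [[0,0,-0.145],0,0]
    - [[0,0,-0.145],0,0]
    - [[0,0,-0.145],0,0]
    - [[0,0,-0.145],0,0]
    - [[0,0,-0.145],0,0]
  newtons: 55

```text
t: 8.9
eef_pos: [0.5257, 0.03, 0.0486]
ee_rot: [-1.571, -0.0, 1.447]
force: [-0.9, 0.7, 2.8]
width: 0.0138
```

Tab gripped (13.8 mm). Pull.

Request:
drive_tool:
  rows:
    - [[0,0,0.01],0,0]
    - [[0,0,0.02],0,0]
    - [[0,0,0.03],0,0]
    - [[0,0,0.05],0,0]
    - [[0,0,0.08],0,0]
    - [[0,0,0.12],0,0]
    - [[0,0,0.16],0,0]
    - [[0,0,0.16],0,0]
    - [[0,0,0.16],0,0]
    - [[0,0,0.16],0,0]

```text
t: 9.9
eef_pos: [0.5251, 0.0299, 0.0961]
ee_rot: [-1.57, 0.0, 1.447]
force: [0.1, -0.1, -1.4]
width: 0.0136
```

Request:
drive_tool:
  rows:
    - [[0,0,0.15],0,0]
    - [[0,0,0.32],0,0]
    - [[0,0,0.32],0,0]
    - [[0.02,-0.12,0.32],0,0]
    - [[0.03,-0.25,0.32],0,0]
    - [[0.05,-0.4,0.32],0,0]
    - [[0.06,-0.55,0.32],0,0]
    - [[0.07,-0.7,0.32],0,0]
    - [[0.08,-0.85,0.32],0,0]
    - [[0.08,-1,0.32],0,0]
    - [[0.08,-1,0.32],0,0]
    - [[0.08,-1,0.32],0,0]

```text
t: 11.1
eef_pos: [0.5487, -0.2711, 0.1911]
ee_rot: [-1.569, -0.0, 1.444]
force: [-0.7, -0.2, -0.8]
width: 0.0138
```

Request:
drive_tool:
  rows:
    - [[0,-0.1,0],0,0]
    - [[0,-0.19,0],0,0]
    - [[0,-0.19,0],0,0]
    - [[0,-0.19,0],0,0]

```text
t: 11.5
eef_pos: [0.5494, -0.3262, 0.1919]
ee_rot: [-1.57, -0.0, 1.447]
force: [0.0, 0.2, -0.4]
width: 0.0134
```

Run:
```python
from h import *
s,f=wrist();print(s["eef_pos"],s["ee_rot"],s["width"],s["force"])
g=grab_frame("scene")
a=cv2.resize(g["img"][110:230,150:330],(600,400),interpolation=2)
cv2.imwrite("pics/e1.png",np.vstack([a,cv2.resize(f["img"][:320],(400,200))[:, :].repeat(1,0) if 0 else cv2.copyMakeBorder(cv2.resize(f["img"][:320],(400,200)),0,0,0,200,0)]))
```

```text
[ 0.54943746 -0.32618819  0.19186824] [-1.57003605e+00 -4.17113025e-04  1.44699840e+00] 0.013443235017202236 [ 0.03645595  0.23205509 -0.3609265 ]
```

View pics/e1.png

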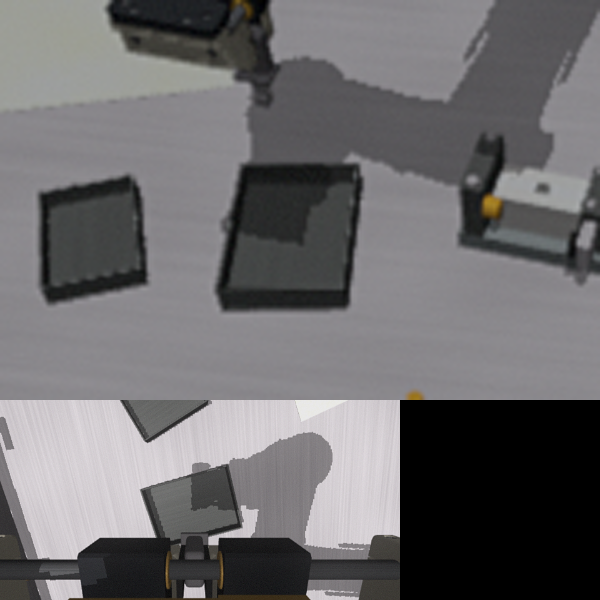

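Run:
```python
from h import *
s,f=wrist();e=s["eef_pos"]
print("tray proj",proj(f,[.549,-.329,.003]),"plug", proj(f,e),atz(f,307,160,.003))
for r in regions_of(f,"tray")+regions_of(f,"plug"):
    ys,xs=np.where(r["pixels"]);print(r["confidence"],r["box"],xs.mean(),ys.mean(),atz(f,xs.mean(),ys.mean(),.005))
c=[(142,90),(228,64),(242,126),(160,143)]
for a,b in c: print(atz(f,a*1.6,b*1.6,.03))
g=grab_frame("scene");
for p in([.549,-.329,.003],e,e+[0,0,.03]): print(proj(g,p))
```

```text
tray proj (np.float64(310.62915705836605), np.float64(169.1438794243949)) plug (np.float64(310.5305863560958), np.float64(227.43826238639195)) [ 0.55178362 -0.33977975  0.003     ]
0.73 [221.0, 103.6, 386.3, 233.6] 309.23648251542755 167.69541580957977 [ 0.5503136 -0.3311518  0.005    ]
0.72 [189.8, 0.0, 334.6, 69.0] 255.65139664804468 23.218435754189944 [ 0.58612444 -0.48433477  0.005     ]
0.61 [286.5, 210.3, 332.8, 303.0] 310.48813559322036 242.30169491525425 [ 0.55979109 -0.24218533  0.005     ]
[ 0.63059044 -0.36988709  0.03      ]
[ 0.48653464 -0.39378843  0.03      ]
[ 0.47100263 -0.28846615  0.03      ]
[ 0.6160584  -0.27510172  0.03      ]
(np.float64(238.58188651437513), np.float64(181.1120233612203))
(np.float64(227.5354795949534), np.float64(134.5587327204653))
(np.float64(225.27477190026025), np.float64(125.76447408449143))
```

Request:
drive_tool:
  rows:
    - [[0,-0.013,-0.1],0,0]
    - [[0,-0.013,-0.2],0,0]
    - [[0,-0.013,-0.3],0,0]
    - [[0,-0.013,-0.4],0,0]
    - [[0,-0.013,-0.48],0,0]
    - [[0,-0.013,-0.53],0,0]
    - [[0,-0.013,-0.55],0,0]
    - [[0,-0.013,-0.55],0,0]
    - [[0,-0.013,-0.55],0,0]
    - [[0,-0.013,-0.55],0,0]

```text
t: 12.8
eef_pos: [0.5504, -0.3312, 0.0287]
ee_rot: [-1.573, 0.0, 1.447]
force: [-0.2, -1.2, -1.2]
width: 0.0135
```

Request:
drive_tool:
  rows:
    - [[0,0,0],0,0.25]
    - [[0,0,0],0,0.4]
    - [[0,0,0],0,0.5]
    - [[0,0,0],0,0.5]
    - [[0,0,0],0,0.5]
    - [[0,0,0],0,0.5]

```text
t: 13.4
eef_pos: [0.5495, -0.331, 0.0274]
ee_rot: [-1.571, -0.0, 1.447]
force: [-0.5, 0.5, -0.2]
width: 0.0433
```

Request:
drive_tool:
  rows:
    - [[0,0,0.1],0,0.5]
    - [[0,0,0.2],0,0.5]
    - [[0,0,0.3],0,0.5]
    - [[0,0,0.45],0,0.5]
    - [[0,0,0.55],0,0.5]
    - [[0,0,0.55],0,0.5]
    - [[0,0,0.55],0,0.5]

```text
t: 14.1
eef_pos: [0.5498, -0.331, 0.1932]
ee_rot: [-1.573, -0.0, 1.447]
force: [-0.2, -0.2, -1.3]
width: 0.0438
```

Run:
```python
from h import *
s,f=wrist();print(s["eef_pos"],s["width"],s["force"])
g=grab_frame("scene")
for r in regions_of(g,"plug")+regions_of(f,"plug"): print(r["confidence"],r["box"])
a=cv2.resize(g["img"][140:220,200:370],(680,320),interpolation=2)
b=cv2.copyMakeBorder(cv2.resize(f["img"][60:240,200:430],None,fx=1.5,fy=1.5),0,0,0,680-345,0)
cv2.imwrite("pics/f1.png",np.vstack([a,b]))
```

```text
[ 0.54976581 -0.33095385  0.19315265] 0.04382244124188277 [-0.19576029 -0.19780936 -1.25873915]
0.62 [226.2, 164.1, 238.7, 182.7]
0.98 [294.8, 165.9, 321.0, 204.7]
```

View pics/f1.png

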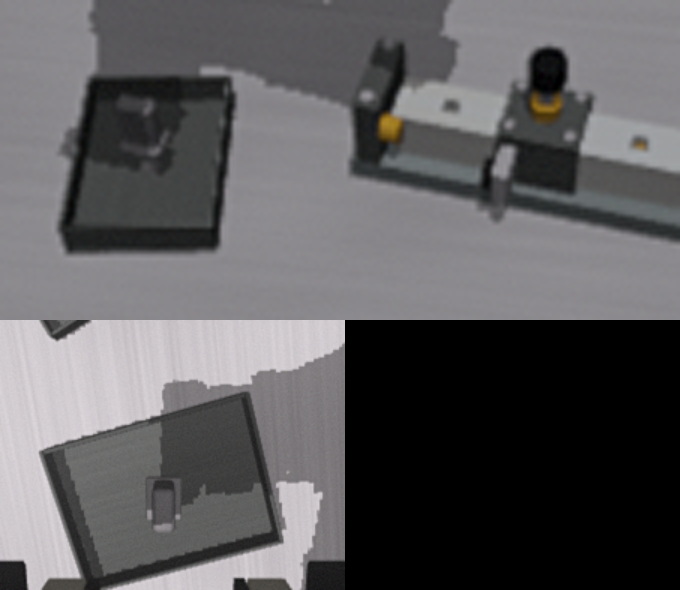

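Plug stands upright in the large tray (scene crop (140,125); wrist crop (163,505)), let go. Now to the knob, expected at (0.516, −0.039).

Request:
drive_tool:
  rows:
    - [[-0.02,0.16,0],0,0.6]
    - [[-0.04,0.32,0],0,0.6]
    - [[-0.06,0.48,0],0,0.6]
    - [[-0.08,0.64,0],0,0.6]
    - [[-0.1,0.8,0],0,0.6]
    - [[-0.111,0.92,0],0,0.6]
    - [[-0.111,0.973,0],0,0.6]
    - [[-0.111,0.973,0],0,0.6]
    - [[-0.111,0.973,0],0,0.6]

```text
t: 15.2
eef_pos: [0.516, -0.039, 0.1918]
ee_rot: [-1.57, 0.001, 1.448]
force: [1.3, -0.1, 0.7]
width: 0.0527
```

Run:
```python
from h import *
s,f=wrist();print(s["eef_pos"],s["ee_rot"],s["width"])
k=np.array([.5164,-.039,.127]);print("exp",proj(f,k))
for r in regions_of(f,"plunger"):
    ys,xs=np.where(r["pixels"]);print(r["confidence"],r["box"],xs.mean(),ys.mean(),atz(f,xs.mean(),ys.mean(),.12))
```

```text
[ 0.51596483 -0.03895902  0.19178771] [-1.56972857e+00  5.51332562e-04  1.44813272e+00] 0.052688107918697415
exp (np.float64(309.8411992615811), np.float64(199.90978401040536))
0.71 [290.6, 178.6, 326.8, 218.9] 309.76119402985074 198.36194029850745 [ 0.51653319 -0.03846435  0.12      ]
```

Request:
drive_tool:
  rows:
    - [[0,0,-0.12],0,0.6]
    - [[0,0,-0.24],0,0.6]
    - [[0,0,-0.33],0,0.6]
    - [[0,0,-0.393],0,0.6]
    - [[0,0,-0.393],0,0.6]
    - [[0,0,-0.393],0,0]
    - [[0,0,-0.393],0,0]
    - [[0,0,-0.393],0,0]
    - [[0,0,-0.393],0,0]
    - [[0,0,-0.393],0,0]
    - [[0,0,-0.393],0,0]
    - [[0,0,-0.393],0,0]
  newtons: 45

```text
t: 16.5
eef_pos: [0.5167, -0.039, 0.0748]
ee_rot: [-1.572, -0.0, 1.447]
force: [0.6, -0.4, -0.7]
width: 0.027
```

Request:
drive_tool:
  rows:
    - [[0,0,0.015],0,0]
    - [[0,0,0.03],0,0]
    - [[0,0,0.045],0,0]
    - [[0,0,0.045],0,0]
    - [[0,0,0.045],0,0]
    - [[0,0,0.045],0,0]

```text
t: 17.1
eef_pos: [0.5164, -0.0389, 0.0876]
ee_rot: [-1.571, -0.0, 1.447]
force: [5.4, -1.4, -8.5]
width: 0.0275
```

Request:
drive_tool:
  rows:
    - [[0,0,0.004],0,0]
    - [[0,0,0.004],0,0]
    - [[0,0,0.004],0,0]
    - [[0,0,0.004],0,0]

```text
t: 17.5
eef_pos: [0.5164, -0.039, 0.0887]
ee_rot: [-1.571, -0.0, 1.447]
force: [7.5, -0.6, -11.0]
width: 0.0273
```

Request:
drive_tool:
  rows:
    - [[0.002,0.015,0],0,0]
    - [[0.005,0.037,0],0,0]
    - [[0.007,0.06,0],0,0]
    - [[0.01,0.08,0],0,0]
    - [[0.0124,0.1,0],0,0]
    - [[0.0124,0.1,0],0,0]

```text
t: 18.1
eef_pos: [0.5202, -0.0085, 0.0886]
ee_rot: [-1.571, -0.0, 1.447]
force: [5.4, -0.4, -10.8]
width: 0.0266
```

Request:
drive_tool:
  rows:
    - [[0.003,0.025,0],0,0]
    - [[0.006,0.05,0],0,0]
    - [[0.009,0.075,0],0,0]
    - [[0.013,0.1,0],0,0]
    - [[0.015,0.12,0],0,0]
    - [[0.0165,0.1316,0],0,0]
    - [[0.0165,0.1316,0],0,0]
    - [[0.0165,0.1316,0],0,0]
    - [[0.0165,0.1316,0],0,0]

```text
t: 19.0
eef_pos: [0.5251, 0.0307, 0.0886]
ee_rot: [-1.571, -0.0, 1.447]
force: [6.2, 0.5, -10.2]
width: 0.0265
```

Run:
```python
from h import *
g=grab_frame("scene");t=grab_frame("top");s=get_state();print(s["eef_pos"],s["force"])
for F,n in((g,"scene"),(t,"top")):
  print(n,"exp sleeve top",proj(F,[.525,.0305,.072]))
  for r in regions_of(F,"sleeve"): ys,xs=np.where(r["pixels"]);print(r["confidence"],r["box"],xs.mean(),ys.mean())
cv2.imwrite("pics/g1.png",cv2.resize(g["img"][130:220,280:420],None,fx=5,fy=5,interpolation=2))
```

```text
[0.5250821  0.03064039 0.08859505] [  5.78343953  -0.24961269 -10.45808014]
scene exp sleeve top (np.float64(359.83671070093555), np.float64(171.93880873459466))
0.67 [343.4, 168.3, 370.3, 197.8] 357.6016806722689 180.5529411764706
top exp sleeve top (np.float64(284.49918435876094), np.float64(240.59506203340553))
0.51 [294.4, 224.2, 299.8, 246.6] 296.2173913043478 232.47826086956522
```

View pics/g1.png

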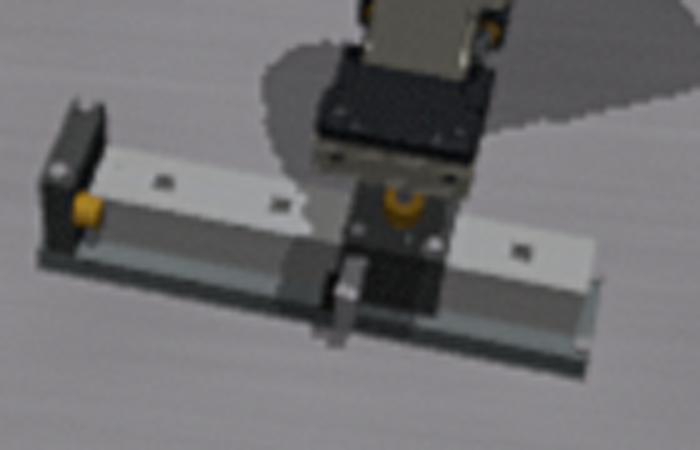

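The sleeve sits between the freed first hole (280,205) and the last hole (520,250), over the next one. Now the pin goes down.

Request:
drive_tool:
  rows:
    - [[0,0,-0.01],0,0]
    - [[0,0,-0.02],0,0]
    - [[0,0,-0.03],0,0]
    - [[0,0,-0.04],0,0]
    - [[0,0,-0.047],0,0]
    - [[0,0,-0.047],0,0]
    - [[0,0,-0.047],0,0]
    - [[0,0,-0.047],0,0]

```text
t: 20.0
eef_pos: [0.5252, 0.0306, 0.0755]
ee_rot: [-1.572, -0.0, 1.447]
force: [2.9, 1.2, -0.3]
width: 0.0268
```

Request:
drive_tool:
  rows:
    - [[0,0,-0.007],0,0]
    - [[0,0,-0.013],0,0]
    - [[0,0,-0.013],0,0]
    - [[0,0,-0.013],0,0]
    - [[0,0,-0.013],0,0]

```text
t: 20.5
eef_pos: [0.5252, 0.0306, 0.0714]
ee_rot: [-1.571, -0.0, 1.447]
force: [3.2, 2.1, 2.2]
width: 0.0269
```

Request:
drive_tool:
  rows:
    - [[0,0,-0.007],0,0]
    - [[0,0,-0.012],0,0]
    - [[0,0,-0.012],0,0]
    - [[0,0,-0.012],0,0]

```text
t: 20.9
eef_pos: [0.5256, 0.0304, 0.07]
ee_rot: [-1.573, -0.0, 1.448]
force: [-3.8, 2.7, 25.1]
width: 0.0271
```

Request:
drive_tool:
  rows:
    - [[0,0,0.002],0,0]
    - [[0,0,0.002],0,0]
    - [[0,0,0.002],0,0]

```text
t: 21.2
eef_pos: [0.5255, 0.0304, 0.07]
ee_rot: [-1.573, -0.0, 1.448]
force: [-2.1, 2.2, 19.6]
width: 0.0271
```

Run:
```python
from h import *
g=grab_frame("scene");s=get_state();print(s["eef_pos"],s["force"],s["width"],s["t"])
for n in("plug","tray","cap","coupling","regulator","sleeve"):
  for r in regions_of(g,n): print(n,round(r["confidence"],2),np.round(r["box"]).tolist())
cv2.imwrite("pics/z1.png",cv2.resize(g["img"][130:290,140:500],None,fx=2.2,fy=2.2,interpolation=2))
```

```text
[0.525494   0.03044368 0.07000652] [-2.87867639  2.26106735 19.1652628 ] 0.02719974887782285 21.25
plug 0.56 [226.0, 163.0, 241.0, 184.0]
tray 0.92 [215.0, 158.0, 257.0, 202.0]
tray 0.6 [161.0, 162.0, 193.0, 200.0]
cap 0.79 [410.0, 250.0, 423.0, 271.0]
coupling 0.58 [272.0, 227.0, 278.0, 244.0]
regulator 0.55 [455.0, 172.0, 485.0, 207.0]
sleeve 0.87 [344.0, 175.0, 369.0, 195.0]
```

View pics/z1.png

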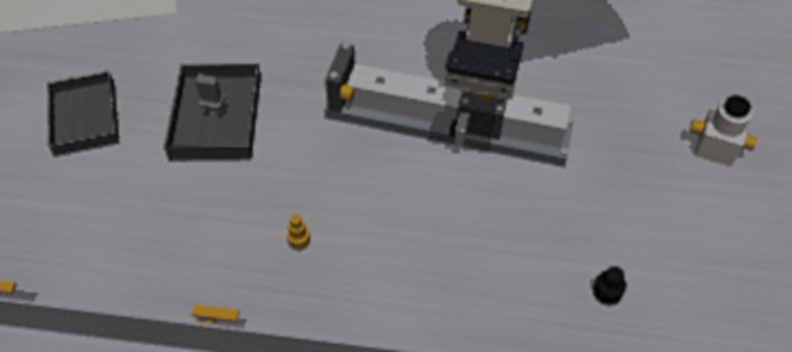

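The plug stands in the large tray at (208,92), the sleeve is over the next hole, and the bystanders have not moved. The gripper is holding the plunger at its stop with about 19 N.

```bash
python3 -c "
from station import *
print(job_done())"
```

```text
the job is handed in; nothing more can be done
None
```

The job is handed in at about 21 s of the 51 s allowed, and I saw no sign of failure. The station gave no verdict.

- **Plug:** I pulled it out while the sleeve was still at its first hole. It now stands upright in the larger tray, and the gripper has let go of it.
- **Sleeve:** I pulled the plunger up, with about 11 N of pull and about 14 mm of rise, then slid the sleeve 70 mm. The scene camera shows the sleeve over the hole the plug came out of.
- **Plunger:** I let the pin down and pushed it onto its hard stop. The gripper still holds the knob and pushes down with about 19 N. The stop was 5.5 mm below where the plunger floats, about what fully home should give.
- **Bystanders:** The last picture shows the regulator, coupling and cap where they stood at the start.

**Disagreement with the description:** the real fingertips end about 32 mm short of the reported TCP. My first grasp closed on air above the plug. I found the offset by pressing the shut fingers lightly on top of the plug (up to 37 N), and used it for every grasp after that.

The sleeve and plunger positions come from arm pose, force and camera pictures; I could not read those joints directly.

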